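# Vent and uncap the cleaner canister

### The job

The dark steel cleaner canister with the red band and red spray nozzle is to be refilled and is still under pressure: with the cap still on, press its red nozzle right down and let it spring back up to vent it. Then unscrew its black cap, whose thread may be right- or left-handed (try one way, and if it soon stops, the other), lift it until the end of its dip tube is clear of the neck, and finish while still holding it there in the gripper, upright above the canister so that drips fall back in. Do not bump the white canister, and leave the other things where they are.

Things in the scene. Friction and masses are not known exactly. Their poses are not given: they have to be found in the camera images.
- canister: dark steel pump-up cleaner canister with a red band and nozzle, 66 mm across, stuck down by a black suction foot (80 mm across): it neither moves nor turns. Origin on its axis, on the worktop, z up. Straight to 72 mm, domed shoulder to 89 mm, then the neck (25 mm across, bore 17 mm) up to its rim at 122 mm. While screwed on, the cap hides the neck
- neck_mouth (a point): centre of the rim of the canister's neck, 122 mm above the worktop, on the canister's axis
- cap: black ribbed screw cap of the steel canister, 50 to 100 g, round, 46 mm across (47 over the ribs), from 29 mm below to 11 mm above its origin, then a low dome to 15.5 mm; screwed on, its lower edge is 93 mm above the worktop, 4 mm above the shoulder. Origin on its axis, in the plane of the neck's rim when screwed on; z up along the axis; x shows its turn
- cap_grip (a point): point on the cap's axis 8 mm below its origin, a good height for the TCP. The quick thread: turned 70 to 120 degrees (90 is best) the loosening way the cap is free and lifts straight off; the other way it meets a hard stop within 10 degrees. Until freed it lifts only 1 to 5 mm. The loosening way differs from run to run and cannot be seen. It turns easily and does not spring back
- tube_tip (a point): lower end of the clear dip tube (6 mm thick) that hangs from the cap, on its axis, 75 mm below the cap's origin; inside the canister while the cap is on
- nozzle (a joint): travel of the red nozzle into the cap: 0 m up, 0.006 m right down; a spring takes about 1.8 N to start and 5.4 N to hold it right down, and returns it
- nozzle_top (a point): centre of the top face of the red spray nozzle, a round button 21 mm across and 16 mm tall on the middle of the cap; 32.5 mm above the cap's origin while it is up
- spare_canister: a second canister of the same shape, white with a blue band, grey cap and blue nozzle, closed, 154 mm tall; it stands behind and to the right of the steel one, stuck down too. Origin on its axis on the worktop. To be left alone
- mug: green and grey mug, 82 mm across, 100 mm tall, origin under its centre; bystander
- timer: white and grey kitchen timer, 61 mm across, 54 mm tall, origin under its centre; bystander
- scrub_pad: green scrub pad 44x58x18 mm, origin under its centre; bystander
- sugar_jar: purple jar with a wooden lid, 70 mm across, 90 mm tall, origin under its centre; bystander
Not all that is in view belongs to the job. Leave any turquoise look-alike of the canister alone.

How it is judged:
On the way, in this order (a step that is already met when the one before it is completed fails the run):
1. the red nozzle is pressed right down with the cap still on (value of joint nozzle above 0.0048 m and z of cap in the frame of neck_mouth below 0.004 m), for 0.1 s.
2. the nozzle has sprung back up with the cap still on (value of joint nozzle below 0.001 m and z of cap in the frame of neck_mouth below 0.004 m), for 0.1 s.
3. the cap is free of the thread and held in the fingers (z of cap in the frame of neck_mouth above 0.03 m and contact force between the fingers and cap above 1 N), for 0.1 s.
At the end, for the whole second after the job is handed in: The gripper holds the cap still, upright within 20 degrees, its axis within 60 mm of the canister's, with the end of the dip tube at least 5 mm above the rim of the neck, touching neither canister (z of tube_tip in the frame of neck_mouth above 0.005 m and horizontal distance between cap and neck_mouth below 0.06 m and angle between cap's own z axis and vertical below 0.35 rad and contact force between the fingers and cap above 1 N and contact force between cap and canister below 0.1 N and contact force between cap and spare_canister below 0.1 N and linear speed of cap below 0.03 m/s); the arm keeps its last pose, push and grip.
It fails at once if the white canister is bumped (over 10 N) (contact force between any of the arm, the fingers and spare_canister above 10 N).
It fails at once if a bystander is moved by more than 30 mm (distance of any of mug, timer, scrub_pad, sugar_jar from where it was at the start of the episode above 0.03 m).
It also fails if it takes over 54 s, if anything falls off the work surface, if the arm or the gripper's body presses on something with over 40 N, if the wrist force passes 120 N, or if a joint passes its speed limit or range.

### The arm

A 6-joint arm with a two-finger parallel gripper is mounted at the origin on a cart in front of the work surface, level with it; the furniture and walls round the work are solid. World frame = base frame: x ahead of the robot, y to its left, z up, the work surface at z = 0. Lengths are in m, angles in rad, forces in N, time in s.
With the tool pointing down it reaches from about 0.35 to 0.975 m from the base axis. Payload 4.9 kg.
Tool frame: the origin (TCP) lies between the finger pads, 19 mm behind the fingertips; this is the grasp point; z points along the fingers, y is the line along which they close (so a half turn about z gives the same grasp; the last joint's range is limited). The gripper opens to 85 mm and grips with 20 to 120 N. Pads are 22 mm wide; open, the fingers measure 114 mm over their backs; the gripper's body (76 mm by 85 mm) begins 54 mm behind the grasp point. The pads swing forward as they close: fully open they stand 13 mm farther back than shut.
Start: joints at [1.033, 0.053, 1.613, -0, 1.476, -0.119], TCP at [0.254, 0.571, 0.25] pointing down, gripper open.
Joint ranges: [-3.01, 3.01], [-1.01, 2.22], [0.06, 2.58], [-1.02, 4.17], [0.09, 2.62], [-3.14, 3.14]. Speed limits (rad/s): [2.57, 2.57, 3.14, 3.14, 3.14, 3.14].

### API

Orientations are given as a unit quaternion [w, x, y, z].
In Python, from plant import manip gives the robot as it stands. The module is installed in compiled form; this text tells all that it offers.
- The arm moves only by the tool crank_tcp, called after "Call:" as name([rows], argument=value, ...), one row to a line, values as JSON. Schema: {"type":"object","properties":{"increments":{"type":"array","items":{"type":"array","items":{"type":"number"},"minItems":7,"maxItems":7},"minItems":1,"maxItems":5},"only":{"type":"string"},"quiet":{"type":"boolean"},"lines":{"type":"string"}},"required":["increments"],"additionalProperties":false}. increments is a list of rows, 1 to 5 of them, each of 7 numbers: the opening from 0.0 (shut) to 1.0 (fully open), then dx, dy, dz in a scale on which 1.0 is 0.2 m, then a rotation vector rx, ry, rz in a scale on which 1.0 is pi rad; each row shifts and turns the commanded pose from where the row before left it, along the tool's axes as they then stand; what a row does not reach is not made up. A row lasts 1/8 s, in which the tool goes at most 0.0625 m and 0.188 rad, less where a joint would pass 70% of its speed; a pose out of reach is approached as far as the arm can. The fingers move at their own pace and stop on an object; the grip force is fixed at half the most. Time passes only in rows, so rows that do not move let the fingers close. The tool returns the time, the measured TCP pose, the force, the opening and the grip force at its end. only (a regular expression) keeps the lines of the reply that match it, lines (a string "A,B") keeps lines A to B, and quiet returns only ok. Input that does not fit is refused with a message, and nothing moves.
- manip.state(): the state, without advancing time (a new reading comes with each control period).
- manip.grab_frame(name): name is "side" or "top"; returns (picture, depth): 400x640x3 uint8, red, green, blue; 400x640 float32, m along the optical axis (not along the pixel's ray), 0 where there is no reading.
- manip.camera_params(name): a dict with "intrinsics" (3x3 intrinsics, pixels), "xyz" and "orientation" of the camera in the world. Camera axes: x right, y down, z forward; pixel columns grow to the right and rows downward; lengths in m; the calibration is good to about 2 mm. A picture is of the moment at which its call begins. camera_params takes no time and is no camera call.
- manip.job_done(): hands the job in; it is judged then, once.
Trained networks look in the newest picture that a camera, given by its name, has taken for a name from the list of things; names that differ only in an ending like _2 or _b are one class to them, and where a whole thing is asked for, a point or a joint stands for the part that bears it (a point fixed in the world has none). Each returns a list of dicts, best first, with "conf" (0 to 1); they miss things now and then, are a little off and sometimes report something else, mostly with a low value. They report only what shows in the picture. A call takes as long as a camera call. They do not tell look-alikes from the thing itself.
- manip.look_for(camera, query): "extent" ([left, top, right, bottom] in pixels, round what is visible of it).
- manip.outline_of(camera, query): "region" (400x640 bool, what is visible of it) and "extent" ([left, top, right, bottom] in pixels, round what is visible of it).
- manip.mark_of(camera, query): "centre" ([row, column] in pixels: a listed point, or the origin of a listed thing).
The state is a dict: "time": time; "joint_pos": joint angles; "joint_vel": joint speeds; "joint_efforts": joint torques, N m; "tool_pos": TCP position; "tool_rot": TCP orientation; "contact_force": force on the tool from outside, world axes, zero at the start; "ft_torque": the same for the moment, N m; "gripper_width": opening from 0.0 (shut) to 1.0 (fully open); "grasp_force": force on a finger pad.
Only numpy, scipy, OpenCV 4.12 (cv2) and the standard library are available. Lean on these libraries where they do the work, as an engineer would, in place of code of your own. Each camera call takes 0.05 s, during which the arm holds its last target. There are 200 camera calls.

## Working session

There is one attempt and no reset: what is moved stays moved. The work goes in short steps, Python scripts to look and compute and a tool call to move; the robot and the scene stay as the last step left them, time stands still between calls to the robot, and variables do not carry over. Pictures are saved under pics/ and viewed, at most 10 in all, crops included, and the job is handed in when it is done.

```bash
mkdir -p pics; cat > h.py <<'E'
from plant import manip
import numpy as np, cv2
from scipy.spatial.transform import Rotation as R
def cam(n):
    c=manip.camera_params(n);q=c["orientation"]
    return np.array(c["intrinsics"]),np.array(c["xyz"]),R.from_quat([q[1],q[2],q[3],q[0]]).as_matrix()
def ray(n,r,c):
    K,p,M=cam(n);d=M@np.linalg.solve(K,[c,r,1.]);return p,d
def tri(a,b):
    (p,d),(q,e)=ray('side',*a),ray('top',*b)
    s=np.linalg.lstsq(np.c_[d,-e],q-p,rcond=None)[0];A=p+s[0]*d;B=q+s[1]*e
    return (A+B)/2,np.linalg.norm(A-B)
def pt(n,dep,r,c):
    p,d=ray(n,r,c);return p+d*dep[int(r),int(c)]
E
python3 - <<'E'
from h import *
ims=[]
for n in ('side','top'):
    im,d=manip.grab_frame(n);cv2.imwrite(f'pics/{n}0.png',im[:,:,::-1]);np.save(f'{n}0.npy',d)
    print(n,cam(n)[1],cam(n)[2].round(2).tolist())
    for q in ('nozzle_top','cap','canister','spare_canister'):
        print(n,q,[(np.round(x['centre'],1).tolist(),round(x['conf'],2)) for x in manip.mark_of(n,q)])
s=manip.state();print({k:np.round(v,3).tolist() for k,v in s.items()})
E
```

```text
side [0.37717139 0.58297559 0.81021884] [[-0.96, -0.22, 0.19], [-0.3, 0.72, -0.63], [-0.0, -0.66, -0.75]]
side nozzle_top [([221.7, 339.6], 0.47)]
side cap [([230.1, 340.3], 0.9)]
side canister [([224.3, 360.1], 0.92), ([176.8, 360.0], 0.87), ([258.7, 336.3], 0.61)]
side spare_canister [([225.4, 291.2], 0.87), ([235.6, 337.1], 0.36)]
top [0.35282586 0.0268909  1.46089472] [[-0.0, -0.99, 0.17], [-1.0, 0.0, 0.0], [-0.01, -0.17, -0.99]]
top nozzle_top [([235.2, 295.2], 0.61)]
top cap [([235.6, 294.4], 0.67)]
top canister [([252.5, 342.8], 0.9), ([242.1, 395.9], 0.8), ([243.2, 296.1], 0.75), ([192.5, 267.1], 0.4)]
top spare_canister [([198.9, 316.7], 0.62)]
{'time': 0.5, 'joint_pos': [1.033, 0.053, 1.613, 0.0, 1.476, -0.119], 'joint_vel': [-0.0, -0.001, -0.0, -0.001, 0.003, 0.001], 'joint_efforts': [-0.0, -39.321, -37.003, -0.0, 0.001, -0.0], 'tool_pos': [0.254, 0.571, 0.25], 'tool_rot': [-0.0, 0.208, 0.978, -0.0], 'contact_force': [-0.073, -0.164, -0.336], 'ft_torque': [0.007, -0.048, -0.021], 'grasp_force': 0.0, 'gripper_width': 0.999}
```

View pics/side0.png

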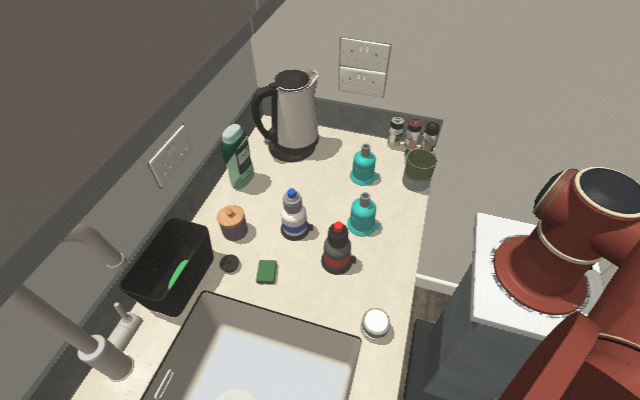

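View pics/top0.png

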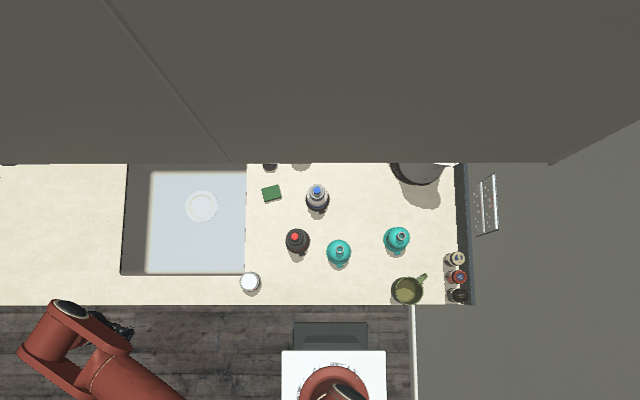

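```bash
python3 - <<'E'
from h import *
print(tri((221.7,339.6),(235.2,295.2)),tri((230.1,340.3),(235.6,294.4)),tri((258.7,336.3),(243.2,296.1)))
ds,dt=np.load('side0.npy'),np.load('top0.npy')
print(pt('side',ds,221.7,339.6),pt('top',dt,235.2,295.2))
E
```

```text
(array([0.48655782, 0.11035782, 0.16424452]), np.float64(0.006828180590970747)) (array([0.48550767, 0.11415753, 0.13908491]), np.float64(0.011915445662900852)) (array([0.48224077, 0.11718911, 0.01842046]), np.float64(0.004369506564963932))
[ 0.51024928 -0.0106732  -0.00122559] [0.49109762 0.11131068 0.15369655]
```

The steel canister with its red nozzle is at side (339,227) and top (295,237). The white one is at side (291,195) and top (317,190). The two turquoise look-alikes are to the left. I'll refine the axis using colour blobs and depth.

```bash
cat >> h.py <<'E'
def red(n,im,box):
    r0,r1,c0,c1=box;h=cv2.cvtColor(im,cv2.COLOR_RGB2HSV)
    m=((h[...,0]<6)|(h[...,0]>174))&(h[...,1]>170)&(h[...,2]>90)
    k=np.zeros_like(m);k[r0:r1,c0:c1]=m[r0:r1,c0:c1];return k
def cloud(n,dep,m):
    r,c=np.nonzero(m&(dep>0));K,p,M=cam(n)
    return p+(M@(np.linalg.solve(K,np.array([c,r,np.ones_like(c)]))*dep[r,c])).T
E
python3 - <<'E'
from h import *
for n,b in (('side',(215,238,328,350)),('top',(228,245,285,305))):
    im=cv2.imread(f'pics/{n}0.png')[:,:,::-1];d=np.load(f'{n}0.npy');k=red(n,im,b)
    r,c=np.nonzero(k);P=cloud(n,d,k)
    print(n,len(r),r.min(),r.max(),c.min(),c.max(),r.mean(),c.mean(),np.median(P,0),P.min(0),P.max(0))
    t=P[P[:,2]>P[:,2].max()-.006];print(len(t),t.mean(0))
# whole-body clouds: slices of cap by height
    m=np.zeros(d.shape,bool);m[b[0]-5:b[1]+45,b[2]-20:b[3]+20]=1
    P=cloud(n,d,m);P=P[np.hypot(P[:,0]-.487,P[:,1]-.112)<.045]
    for z0,z1 in((.09,.137),(.145,.16),(.02,.072)):
        s=P[(P[:,2]>z0)&(P[:,2]<z1)]
        if len(s)>5:
            A=np.c_[2*s[:,:2],np.ones(len(s))]; x=np.linalg.lstsq(A,(s[:,:2]**2).sum(1),rcond=None)[0]
            print(z0,len(s),x[:2],np.sqrt(x[2]+x[0]**2+x[1]**2),s[:,2].max())
E
```

```text
side 51 222 228 334 342 225.0 338.0 [0.48548583 0.11379023 0.15482112] [0.47658733 0.10307133 0.15198431] [0.495064   0.12239347 0.15724844]
51 [0.4856441  0.11334315 0.15482985]
0.09 333 [0.48621389 0.11455348] 0.019673952547223303 0.13696101533154237
0.145 77 [0.48579084 0.11350669] 0.007986926293723894 0.15724843647272924
0.02 301 [0.48671135 0.11231933] 0.03275155168350283 0.07185225706478027
top 4 238 239 292 295 238.75 293.5 [0.48003877 0.11600099 0.15522204] [0.47978513 0.11154563 0.15446302] [0.48299809 0.12037488 0.15767683]
4 [0.48071519 0.11598062 0.15564598]
0.09 136 [0.48820997 0.11253153] 0.019245264437737473 0.13697195974476406
0.145 45 [0.48803511 0.11274862] 0.007721283011781463 0.1596392014889254
0.02 38 [0.48887743 0.11307453] 0.03270517859140283 0.0719718601763597
```

```bash
python3 - <<'E'
from h import *
im=cv2.imread('pics/top0.png')[:,:,::-1];d=np.load('top0.npy')
m=np.zeros(d.shape,bool);m[165:300,235:460]=1
P=cloud('top',d,m)
d2=np.load('side0.npy');m=np.zeros(d2.shape,bool);m[60:345,200:440]=1
P=np.r_[P,cloud('side',d2,m)]
for z0,z1 in((.03,.08),(.095,.135),(.135,.25)):
    s=P[(P[:,2]>z0)&(P[:,2]<z1)]
    g=np.zeros((100,160),np.uint8);i=((s[:,0]-.25)/.005).astype(int);j=((s[:,1]+.4)/.005).astype(int)
    ok=(i>=0)&(i<100)&(j>=0)&(j<160);g[i[ok],j[ok]]=1
    n,l,st,ce=cv2.connectedComponentsWithStats(g)
    print(z0,[(np.round([.25+x[1]*.005,.25+(x[1]+x[3])*.005,-.4+x[0]*.005,-.4+(x[0]+x[2])*.005],3).tolist()) for x in st[1:] if x[4]>8])
r=P[(np.hypot(P[:,0]-.487,P[:,1]-.113)<.13)&(np.hypot(P[:,0]-.487,P[:,1]-.113)>.05)&(P[:,2]>.08)]
dist=np.hypot(r[:,0]-.487,r[:,1]-.113);k=np.argsort(dist)[:5];print(r[k].round(3),dist[k].round(3))
print('overhead', cloud('top',d,np.pad(np.ones((1,1),bool),((150,249),(300,339)))))
E
```

```text
0.03 [[0.295, 0.34, -0.375, -0.345], [0.295, 0.375, -0.265, -0.225], [0.29, 0.375, -0.22, -0.175], [0.325, 0.39, 0.225, 0.29], [0.35, 0.395, -0.375, -0.345], [0.37, 0.385, -0.285, -0.26], [0.405, 0.45, -0.37, -0.34], [0.415, 0.485, -0.05, 0.02], [0.445, 0.73, -0.4, -0.39], [0.455, 0.525, -0.23, -0.16], [0.45, 0.525, 0.08, 0.15], [0.585, 0.655, 0.015, 0.085], [0.66, 0.75, -0.34, -0.205], [0.735, 0.75, 0.08, 0.13]]
0.095 [[0.295, 0.71, -0.4, -0.345], [0.29, 0.375, -0.265, -0.175], [0.435, 0.47, -0.035, 0.0], [0.46, 0.515, 0.09, 0.14], [0.475, 0.505, -0.215, -0.185], [0.595, 0.65, 0.025, 0.075], [0.665, 0.75, -0.335, -0.205]]
0.135 [[0.46, 0.51, 0.09, 0.135], [0.48, 0.635, -0.4, -0.395], [0.6, 0.645, 0.025, 0.07], [0.67, 0.75, -0.355, -0.215]]
[[0.46  0.014 0.081]
 [0.469 0.011 0.081]
 [0.454 0.014 0.081]
 [0.453 0.014 0.081]
 [0.463 0.011 0.084]] [0.103 0.104 0.105 0.105 0.105]
overhead [[0.57457723 0.06767416 0.72082013]]
```

Careful with the scale: shifts go in shares of 0.2 m and turns go in shares of pi rad. That gives: -0.04 m / 0.2 = -0.2, -0.032 m / 0.2 = -0.16.

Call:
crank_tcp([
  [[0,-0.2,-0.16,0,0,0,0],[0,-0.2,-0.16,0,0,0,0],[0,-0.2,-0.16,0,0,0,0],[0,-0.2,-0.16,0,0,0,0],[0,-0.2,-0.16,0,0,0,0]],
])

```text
refused: increments[0]: the value is too short (schema: minItems 7). Nothing was moved.
```

The error is about the shape of the input: a list of rows, each a list of 7 numbers. Fixing that and sending the same move.

Call:
crank_tcp([
  [0,-0.2,-0.16,0,0,0,0],
  [0,-0.2,-0.16,0,0,0,0],
  [0,-0.2,-0.16,0,0,0,0],
  [0,-0.2,-0.16,0,0,0,0],
  [0,-0.2,-0.16,0,0,0,0],
])

```text
time: 1.12
tool_pos: [0.3724, 0.342, 0.2503]
tool_rot: [0.0, 0.208, 0.978, 0.0]
contact_force: [1.4, 0.6, -0.3]
gripper_width: -0.002
grasp_force: 0.0
```

Call:
crank_tcp([
  [0,-0.2,-0.16,0,0,0,0],
  [0,-0.2,-0.16,0,0,0,0],
  [0,-0.2,-0.16,0,0,0,0],
  [0,-0.2,-0.16,0,0,0,0],
  [0,-0.2,-0.18,0,0,0,0],
])

```text
time: 1.75
tool_pos: [0.4885, 0.1108, 0.2504]
tool_rot: [0.0, 0.208, 0.978, 0.0]
contact_force: [-0.0, 0.8, 0.5]
gripper_width: -0.001
grasp_force: 0.0
```

Call:
crank_tcp([
  [0,0,0,0,0,0,0.0573],
  [0,0,0,0,0,0,0.0573],
  [0,0,0,0,0,0,0.0573],
  [0,0,0,0,0,0,0.0573],
  [0,0,0,0,0,0,0],
])

```text
time: 2.38
tool_pos: [0.4878, 0.1123, 0.2501]
tool_rot: [0.0, 0.538, 0.843, 0.0]
contact_force: [-0.6, 0.4, -0.5]
gripper_width: 0.001
grasp_force: 0.0
```

```bash
cat >> h.py <<'E'
def go(t):
    s=manip.state();q=s['tool_rot'];M=R.from_quat([q[1],q[2],q[3],q[0]]).as_matrix()
    print('pos',np.round(s['tool_pos'],4),'d_tool',(M.T@(np.array(t)-s['tool_pos'])).round(4),'tilt',M[:,2].round(4),'F',np.round(s['contact_force'],2),'j',np.round(s['joint_pos'],2),'w',round(s['gripper_width'],3),s['grasp_force'],s['time'])
E
python3 - <<'E'
from h import *
go([.487,.113,.19])
im,d=manip.grab_frame('side');cv2.imwrite('pics/side1.png',cv2.resize(im[120:300,240:440,::-1],None,fx=3,fy=3))
E
```

```text
pos [0.4878 0.1123 0.2501] d_tool [ 0.001  -0.0005  0.0601] tilt [ 2.e-04  0.e+00 -1.e+00] F [-0.63  0.45 -0.52] j [ 0.08 -0.25  1.9   0.    1.5  -0.36] w 0.001 0.0 2.375
```

View pics/side1.png

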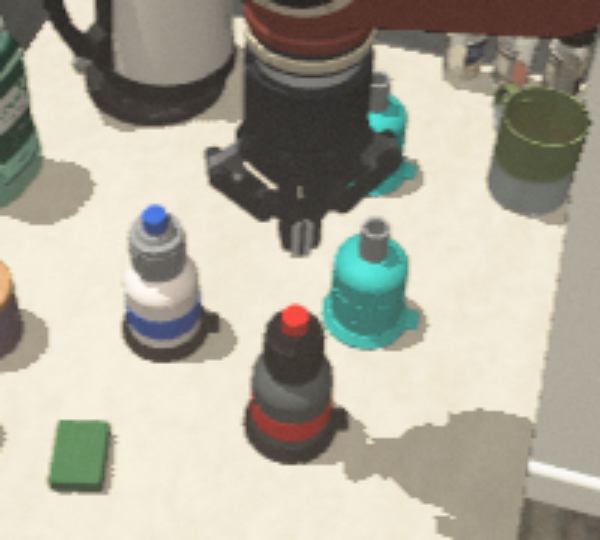

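The closed fingertips (300,250 in the crop) hang above the red nozzle (295,320), so I can descend.

To row units: 0.035 m / 0.2 = 0.175, 0.033 m / 0.2 = 0.165.

Call:
crank_tcp([
  [0,0.005,0,0.175,0,0,0],
  [0,0,0,0.165,0,0,0],
  [0,0,0,0.02,0,0,0],
  [0,0,0,0,0,0,0],
])

```text
time: 2.92
tool_pos: [0.4878, 0.1133, 0.1788]
tool_rot: [0.0, 0.539, 0.843, 0.0]
contact_force: [-0.4, -0.2, 0.7]
gripper_width: 0.004
grasp_force: 0.0
```

Call:
crank_tcp([
  [0,0,0,0.015,0,0,0],
  [0,0,0,0,0,0,0],
])

```text
time: 3.18
tool_pos: [0.488, 0.1133, 0.1761]
tool_rot: [0.001, 0.539, 0.842, 0.001]
contact_force: [0.0, 0.0, 0.7]
gripper_width: 0.0
grasp_force: 0.0
```

Call:
crank_tcp([
  [0,0,0,0.015,0,0,0],
  [0,0,0,0,0,0,0],
])

```text
time: 3.42
tool_pos: [0.488, 0.1133, 0.1726]
tool_rot: [0.001, 0.539, 0.842, 0.0]
contact_force: [1.0, -0.3, 2.0]
gripper_width: 0.002
grasp_force: 1.0
```

To row units: 0.003 m / 0.2 = 0.015.

Call:
crank_tcp([
  [0,0,0,0.015,0,0,0],
  [0,0,0,0,0,0,0],
])

```text
time: 3.68
tool_pos: [0.488, 0.1133, 0.1696]
tool_rot: [0.001, 0.539, 0.842, 0.0]
contact_force: [1.6, -0.2, 5.2]
gripper_width: 0.002
grasp_force: 2.0
```

Call:
crank_tcp([
  [0,0,0,0.0075,0,0,0],
  [0,0,0,0,0,0,0],
])

```text
time: 3.92
tool_pos: [0.4879, 0.1133, 0.168]
tool_rot: [0.001, 0.539, 0.842, 0.0]
contact_force: [1.8, 0.1, 4.4]
gripper_width: -0.0
grasp_force: 2.4
```

Call:
crank_tcp([
  [0,0,0,0.005,0,0,0],
  [0,0,0,0,0,0,0],
  [0,0,0,0,0,0,0],
])

```text
time: 4.3
tool_pos: [0.4879, 0.1133, 0.1672]
tool_rot: [0.001, 0.539, 0.842, 0.0]
contact_force: [2.2, 0.6, 5.6]
gripper_width: 0.001
grasp_force: 2.8
```

To row units: 0.001 m / 0.2 = 0.005.

Call:
crank_tcp([
  [0,0,0,0.005,0,0,0],
  [0,0,0,0,0,0,0],
])

```text
time: 4.55
tool_pos: [0.4881, 0.1133, 0.1671]
tool_rot: [0.001, 0.539, 0.842, 0.0]
contact_force: [-0.1, 0.1, 10.0]
gripper_width: 0.002
grasp_force: 4.9
```

Call:
crank_tcp([
  [0,0,0,0.005,0,0,0],
  [0,0,0,0,0,0,0],
  [0,0,0,0,0,0,0],
])

```text
time: 4.92
tool_pos: [0.4882, 0.1133, 0.167]
tool_rot: [0.001, 0.539, 0.842, 0.0]
contact_force: [-2.9, -0.7, 14.0]
gripper_width: 0.005
grasp_force: 6.8
```

The tool has stalled with force at 14 N, so the nozzle is right down. Now I'll release it, open and descend around the cap.

To row units: -0.035 m / 0.2 = -0.175, -0.02 m / 0.2 = -0.1.

Call:
crank_tcp([
  [0,0,0,-0.1,0,0,0],
  [0,0,0,-0.175,0,0,0],
  [1,0,0,0,0,0,0],
  [1,0,0,0,0,0,0],
  [1,0,0,0,0,0,0],
])

```text
time: 5.55
tool_pos: [0.4863, 0.1131, 0.2173]
tool_rot: [-0.001, 0.539, 0.842, -0.001]
contact_force: [0.4, 0.1, -0.5]
gripper_width: 0.638
grasp_force: 0.0
```

Call:
crank_tcp([
  [1,0,0,0,0,0,0],
  [1,0,0,0,0,0,0],
])

```text
time: 5.8
tool_pos: [0.4871, 0.1132, 0.2189]
tool_rot: [-0.0, 0.539, 0.842, -0.0]
contact_force: [-0.1, 0.7, -0.7]
gripper_width: 0.994
grasp_force: 0.0
```

```bash
python3 - <<'E'
from h import *
go([.487,.113,.114])
im,d=manip.grab_frame('side');cv2.imwrite('pics/side2.png',cv2.resize(im[150:290,270:420,::-1],None,fx=4,fy=4))
P=cloud('side',d,red('side',im,(215,238,328,350)));print(len(P),P.max(0) if len(P) else '')
E
```

```text
pos [0.4871 0.1132 0.2189] d_tool [-2.000e-04 -1.000e-04  1.049e-01] tilt [-1.1e-03 -1.0e-04 -1.0e+00] F [-0.1   0.66 -0.71] j [ 0.08 -0.23  1.93 -0.    1.44 -0.35] w 0.994 0.0 5.8
49 [0.494806   0.12224729 0.15807545]
```

View pics/side2.png

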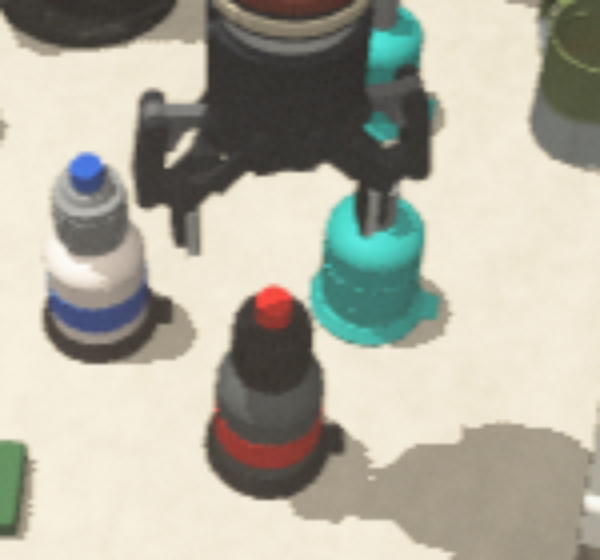

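The fingers are open at about (185,220) and (375,200), either side of the red nozzle at (273,308), which is back up. Descending.

To row units: 0.04 m / 0.2 = 0.2, 0.024 m / 0.2 = 0.12.

Call:
crank_tcp([
  [1,0,0,0.2,0,0,0],
  [1,0,0,0.2,0,0,0],
  [1,0,0,0.12,0,0,0],
  [1,0,0,0,0,0,0],
])

```text
time: 6.35
tool_pos: [0.4856, 0.113, 0.1131]
tool_rot: [-0.002, 0.539, 0.842, -0.002]
contact_force: [0.2, -0.6, 0.0]
gripper_width: 0.997
grasp_force: 0.0
```

Call:
crank_tcp([
  [0,0,0,0,0,0,0],
  [0,0,0,0,0,0,0],
  [0,0,0,0,0,0,0],
  [0,0,0,0,0,0,0],
])

```text
time: 6.85
tool_pos: [0.4885, 0.1133, 0.1176]
tool_rot: [0.001, 0.539, 0.842, 0.001]
contact_force: [-2.0, -0.2, 5.8]
gripper_width: 0.525
grasp_force: 61.0
```

```bash
python3 - <<'E'
from h import *
go([.487,.113,.114])
E
```

```text
pos [0.4885 0.1133 0.1176] d_tool [ 0.0004 -0.0015  0.0036] tilt [ 2.6e-03  1.0e-04 -1.0e+00] F [-1.97 -0.25  5.83] j [ 0.08 -0.13  2.02 -0.    1.25 -0.35] w 0.525 60.97013016231358 6.85
```

To row units: 0.1 rad / 3.1416 = 0.0318.

```bash
python3 -c "
from h import *;print(np.round(manip.state()['ft_torque'],2))"
```

```text
[-0.07  0.39 -0.02]
```

Call:
crank_tcp([
  [0,0,0,0,0,0,0.0318],
  [0,0,0,0,0,0,0.0318],
  [0,0,0,0,0,0,0],
])

```text
time: 7.22
tool_pos: [0.4887, 0.1123, 0.1177]
tool_rot: [0.002, 0.62, 0.785, -0.0]
contact_force: [-1.8, -4.6, 6.0]
gripper_width: 0.521
grasp_force: 60.0
```

```bash
python3 -c "
from h import *;go([.487,.113,.114]);print(np.round(manip.state()['ft_torque'],2))"
```

```text
pos [0.4887 0.1123 0.1177] d_tool [ 0.0011 -0.0015  0.0037] tilt [ 0.0031 -0.003  -1.    ] F [-1.79 -4.62  5.96] j [ 0.08 -0.13  2.02 -0.    1.25 -0.15] w 0.521 59.96612214948982 7.225
[-0.7   0.25  0.6 ]
```

To row units: 0.08 rad / 3.1416 = 0.0255.

Call:
crank_tcp([
  [0,0,0,0,0,0,0.0255],
  [0,0,0,0,0,0,0],
])

```text
time: 7.48
tool_pos: [0.4885, 0.1128, 0.1175]
tool_rot: [0.002, 0.65, 0.76, 0.0]
contact_force: [-0.0, -1.9, 6.1]
gripper_width: 0.518
grasp_force: 61.2
```

```bash
python3 -c "
from h import *;go([.487,.113,.114]);print(np.round(manip.state()['ft_torque'],2))"
```

```text
pos [0.4885 0.1128 0.1175] d_tool [ 0.0005 -0.0014  0.0035] tilt [ 0.0025 -0.0019 -1.    ] F [-0.02 -1.85  6.1 ] j [ 0.08 -0.13  2.02 -0.    1.25 -0.08] w 0.518 61.18108809372643 7.475
[-0.34  0.58  1.06]
```

The torque keeps rising (1.06 N m), so that way is a stop. I'll turn the other way.

To row units: -0.15 rad / 3.1416 = -0.0477.

Call:
crank_tcp([
  [0,0,0,0,0,0,-0.0477],
  [0,0,0,0,0,0,-0.0477],
  [0,0,0,0,0,0,-0.0477],
  [0,0,0,0,0,0,-0.0477],
  [0,0,0,0,0,0,0],
])

```text
time: 8.1
tool_pos: [0.488, 0.1133, 0.1175]
tool_rot: [0.001, 0.398, 0.918, 0.0]
contact_force: [-2.4, -0.1, 7.6]
gripper_width: 0.524
grasp_force: 60.2
```

```bash
python3 -c "
from h import *;go([.487,.113,.114]);print(np.round(manip.state()['ft_torque'],2))"
```

```text
pos [0.488  0.1133 0.1175] d_tool [ 0.0005 -0.001   0.0035] tilt [ 0.0014 -0.     -1.    ] F [-2.45 -0.07  7.58] j [ 0.08 -0.13  2.02 -0.    1.25 -0.67] w 0.524 60.234544415097844 8.1
[-0.11  0.65  0.08]
```

To row units: -0.002 m / 0.2 = -0.01, -0.001 m / 0.2 = -0.005, -0.165 rad / 3.1416 = -0.0525.

Call:
crank_tcp([
  [0,0,0,-0.01,0,0,-0.0525],
  [0,0,0,-0.005,0,0,-0.0525],
  [0,0,0,0,0,0,-0.0525],
  [0,0,0,0,0,0,-0.0525],
  [0,0,0,0,0,0,0],
])

```text
time: 8.72
tool_pos: [0.4875, 0.1132, 0.1187]
tool_rot: [0.0, 0.08, 0.997, 0.0]
contact_force: [0.2, -1.2, -0.1]
gripper_width: 0.517
grasp_force: 61.0
```

Call:
crank_tcp([
  [0,0,0,0,0,0,-0.0525],
  [0,0,0,0,0,0,-0.0525],
  [0,0,0,0,0,0,-0.0525],
  [0,0,0,0,0,0,0],
])

```text
time: 9.22
tool_pos: [0.4875, 0.1132, 0.1186]
tool_rot: [0.0, -0.165, 0.986, -0.0]
contact_force: [-0.6, 0.2, -1.2]
gripper_width: 0.517
grasp_force: 61.0
```

```bash
python3 -c "
from h import *;go([.487,.113,.114]);print(np.round(manip.state()['ft_torque'],2))"
```

```text
pos [0.4875 0.1132 0.1186] d_tool [ 0.0005 -0.0001  0.0046] tilt [ 3.e-04  0.e+00 -1.e+00] F [-0.6   0.17 -1.24] j [ 0.08 -0.13  2.02 -0.    1.25 -1.82] w 0.517 60.98737538828573 9.225
[-0.02 -0.04  0.04]
```

To row units: -0.004 m / 0.2 = -0.02, -0.002 m / 0.2 = -0.01.

Call:
crank_tcp([
  [0,0,0,-0.02,0,0,0],
  [0,0,0,-0.02,0,0,0],
  [0,0,0,-0.01,0,0,0],
  [0,0,0,0,0,0,0],
])

```text
time: 9.72
tool_pos: [0.4876, 0.1132, 0.1289]
tool_rot: [0.0, -0.167, 0.986, -0.0]
contact_force: [-0.1, 1.2, -1.2]
gripper_width: 0.518
grasp_force: 61.0
```

```bash
python3 -c "
from h import *;go([.487,.113,.21])"
```

```text
pos [0.4876 0.1132 0.1289] d_tool [ 0.0006 -0.     -0.0811] tilt [ 7.e-04  0.e+00 -1.e+00] F [-0.13  1.16 -1.16] j [ 0.08 -0.14  2.01 -0.    1.27 -1.83] w 0.518 61.00504079076927 9.725
```

It lifts freely. Raising it about 86 mm more.

To row units: -0.02 m / 0.2 = -0.1, -0.012 m / 0.2 = -0.06.

Call:
crank_tcp([
  [0,0,0,-0.1,0,0,0],
  [0,0,0,-0.1,0,0,0],
  [0,0,0,-0.1,0,0,0],
  [0,0,0,-0.1,0,0,0],
  [0,0,0,-0.06,0,0,0],
])

```text
time: 10.35
tool_pos: [0.4879, 0.1132, 0.2222]
tool_rot: [0.001, -0.167, 0.986, -0.0]
contact_force: [0.3, -0.2, -1.0]
gripper_width: 0.52
grasp_force: 61.2
```

Call:
crank_tcp([
  [0,0,0,0,0,0,0],
  [0,0,0,0,0,0,0],
  [0,0,0,0,0,0,0],
  [0,0,0,0,0,0,0],
])

```text
time: 10.85
tool_pos: [0.4871, 0.1132, 0.2197]
tool_rot: [-0.001, -0.167, 0.986, 0.0]
contact_force: [-0.6, -0.2, -0.1]
gripper_width: 0.516
grasp_force: 61.2
```

```bash
python3 - <<'E'
from h import *
go([.487,.113,.21])
im,d=manip.grab_frame('side');cv2.imwrite('pics/side3.png',cv2.resize(im[150:290,270:420,::-1],None,fx=4,fy=4))
for q in('tube_tip','cap','neck_mouth'): print(q,[(np.round(x['centre']),round(x['conf'],2)) for x in manip.mark_of('side',q)])
K,p,M=cam('side')
for w in([.487,.113,.122],[.487,.113,.144]):
    v=K@M.T@(np.array(w)-p);print(v[:2]/v[2])
E
```

```text
pos [0.4871 0.1132 0.2197] d_tool [ 0.0001 -0.0001  0.0097] tilt [-1.3e-03 -1.0e-04 -1.0e+00] F [-0.57 -0.18 -0.13] j [ 0.08 -0.23  1.93 -0.    1.44 -1.83] w 0.516 61.178971409426595 10.85
tube_tip [(array([227., 338.]), 0.57), (array([229., 236.]), 0.2)]
cap [(array([227., 293.]), 0.75), (array([204., 340.]), 0.57)]
neck_mouth [(array([231., 337.]), 0.88), (array([198., 367.]), 0.76), (array([148., 370.]), 0.7)]
[337.01117713 233.23169997]
[337.3048512 227.5905968]
```

View pics/side3.png

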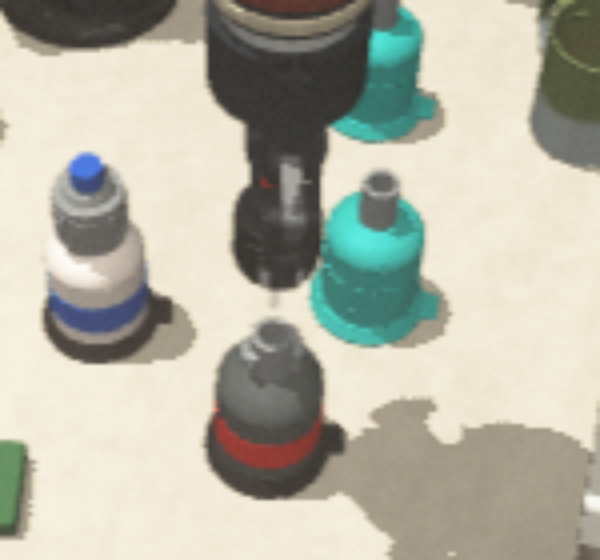

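The cap is in the fingers at (277,240), with the tube ending near (273,308). That is clear of the open neck, whose rim is at (273,333). This matches the measured 102 mm lift, so I'll hand it in.

```bash
python3 -c "
from plant import manip;print(manip.job_done())"
```

```text
the job is handed in; nothing more can be done
None
```

The canister was vented and its cap unscrewed; I handed the job in at about 11 s with the cap held upright over the open neck and the end of the dip tube about 27 mm above the rim by the measured lift, though the hand-in returned no verdict.

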